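# Pack the painted ornaments in the rotary drum and secure it

## Task

Swing the turnbutton clear of the round drum's clear cap, along the drum's edge, before you turn the cap; then pack every painted ornament that stands on the table into the drum, one to a compartment, turning the cap by its knob to bring its opening over a compartment that is still empty each time (one already holds an ornament, which stays in). When all are in, turn the cap back so that its opening is over the blank sector, and only then swing the turnbutton over the cap's edge again until it points at the drum's centre. Leave the paint pots, tape, brushes, glass and tin where they are.

Things in the scene. Friction and masses are not known exactly. Their poses are not given: they have to be found in the camera images.
- drum_floor (a point): Centre of the floor inside a fixed round white drum, 6 above the table: outer diameter 250, wall 4, hub 40 diameter, 4 thick dividers, 85 deep to the cap. Five 72 deg sectors: the one on this frame's +x is blank (filled); going counterclockwise from above follow compartments 1 to 4, each fits one ornament; compartment k is centred 75 from here, 72 x k deg from +x.
- cap (a joint): Clear aluminium-edged cap turning on the drum (underside 91, top 96 above the table, central boss 60 diameter to 99). Radians, counterclockwise from above: its opening is over the blank sector at 0 (shut), over compartments 1 to 4 at 1.257, 2.513, 3.770, 5.027. Stops at -0.05 and 5.15, never goes round past them. Stays where left; about 1.2 N at the knob turns it.
- cap_knob (a point): Centre of the top of the cap's upright round wooden knob: 18 diameter, 40 tall above the cap, top 136 above the table, 85 from the drum's centre, diametrically opposite the opening. It moves round with the cap, and spins freely on its own upright axis like a crank handle's.
- cap_opening (a point): Middle of the cap's wedge opening, 75 from the drum's centre, at the cap's top, 96 above the table. The opening is 64 deg wide and reaches from 30 to 118 from the centre, crossed by nothing.
- turnbutton (a joint): Steel bar 22 wide, from 11 behind its pivot to 72 ahead, at 98 to 105 above the table, swinging about a vertical pivot. Radians: 0 = points at the drum's centre, over the cap's edge (secured); grows clockwise from above; about 1.57 = clear, along the drum's edge. Stops at -0.05 and 1.9. Stays where left; about 1 N at its peg moves it.
- button_peg (a point): Centre of the top of the turnbutton's upright round steel peg, 14 diameter, 33 tall above the bar, top 138 above the table, 55 from the pivot toward the bar's free end. It spins freely on its own axis.
- button_pivot (a point): Pivot of the turnbutton on a pillar (50 by 40, 96 high) at the drum's side: 156 from the drum's centre, 72 deg counterclockwise from +x of the drum_floor frame, 97 above the table.
- orn1: Painted white glass ornament to be packed (may be absent): bell shape 74 tall, flat base 48 diameter, belly 60 diameter from 12 to 26 above the base, narrowing to a brass stem 16 diameter from 44 to 74; 60 to 110 g. Starts standing on the table. Origin: centre of the base, z along the stem.
- orn1_mid (a point): Point on the axis of orn1, 28 above its base.
- orn2: Painted white glass ornament to be packed (may be absent): bell shape 74 tall, flat base 48 diameter, belly 60 diameter from 12 to 26 above the base, narrowing to a brass stem 16 diameter from 44 to 74; 60 to 110 g. Starts standing on the table. Origin: centre of the base, z along the stem.
- orn2_mid (a point): Point on the axis of orn2, 28 above its base.
- orn3: Painted white glass ornament to be packed (may be absent): bell shape 74 tall, flat base 48 diameter, belly 60 diameter from 12 to 26 above the base, narrowing to a brass stem 16 diameter from 44 to 74; 60 to 110 g. Starts standing on the table. Origin: centre of the base, z along the stem.
- orn3_mid (a point): Point on the axis of orn3, 28 above its base.
- packed1_mid (a point): Ornament of the same kind already packed, standing in compartment 1 (exactly one of packed1 to packed4 is present); seen through the clear cap. The point is on its axis, 28 above its base; z along the stem.
- packed2_mid (a point): Ornament of the same kind already packed, standing in compartment 2 (exactly one of packed1 to packed4 is present); seen through the clear cap. The point is on its axis, 28 above its base; z along the stem.
- packed3_mid (a point): Ornament of the same kind already packed, standing in compartment 3 (exactly one of packed1 to packed4 is present); seen through the clear cap. The point is on its axis, 28 above its base; z along the stem.
- packed4_mid (a point): Ornament of the same kind already packed, standing in compartment 4 (exactly one of packed1 to packed4 is present); seen through the clear cap. The point is on its axis, 28 above its base; z along the stem.
- pot1: Bystander: glass paint pot with red lid, 48 diameter, 55 tall. Origin: centre of underside.
- pot2: Bystander: glass paint pot with white lid, 48 diameter, 55 tall. Origin: centre of underside.
- tape: Bystander: roll of paper tape lying flat, 90 diameter, 22 high. Origin: centre of underside.
- brush: Bystander: paint brush lying flat, 180 long. Origin: mid-length, underside.
- brushglass: Bystander: glass 76 diameter, 100 tall, with brushes standing to about 190. Origin: centre of underside.
- lidtin: Bystander: closed flat tin, 70 diameter, 30 high. Origin: centre of underside.

How it is judged:
By the outcome, as a careful person would: the job done as asked, in the order asked, and still so for the second after the job is handed in, with the robot touching nothing.
Of orn1, orn2, orn3 only 2 to 3 are there at a start; the rules pass over those that are not, and their reading is None.
Of packed1, packed2, packed3, packed4 only 1 to 1 are there at a start; the rules pass over those that are not, and their reading is None.
At some moment in a run one of orn1, orn2, orn3 may be knocked a few centimetres aside while the robot is not near it.
Once in a run the grip may slacken for a moment while it holds something.
It also fails if it takes over 210 s, if anything falls off the work surface, if the arm or the gripper's body presses on something with over 40 N, if the wrist force passes 120 N, or if a joint passes its speed limit or range.

## Robot

A 6-joint arm with a two-finger parallel gripper is mounted at the origin on the work surface. World frame = base frame: x ahead of the robot, y to its left, z up, the work surface at z = 0. Lengths are in mm, angles in rad, forces in N, time in s.
With the tool pointing down it reaches from about 375 to 975 mm from the base axis. Payload 3.8 kg.
Tool frame: the origin (TCP) lies midway between the tips of the shut fingers; the grasp point (between the pads) lies env.tcp_to_grasp behind it (env.tcp_to_grasp is the distance from the TCP to the grasp point, in mm); z points along the fingers, x is the direction in which the jaws open and shut, and the axes are right-handed (so a half turn about z gives the same grasp; the last joint's range is limited). The gripper opens to 88 mm and grips with 3 to 60 N. Pads are 18 mm wide; open, the fingers measure 123 mm over their backs; the gripper's body (75 mm by 187 mm) begins 45 mm behind the grasp point.
Start: joints at [1.207, 0.264, 1.604, -0, 1.274, -0.037], TCP at [216.682, 639.271, 238.706] pointing down, gripper open.
Joint ranges: [-2.63, 2.63], [-0.94, 2.18], [0.31, 2.57], [-1.31, 4.45], [0, 2.66], [-2.55, 2.55]. Speed limits (rad/s): [2.57, 2.57, 3.14, 3.14, 3.14, 3.14].

## Interface

Orientations are given as a rotation vector (axis times angle).
In Python, from bench import env gives the robot as it stands.
- The arm moves only by the tool drive_tool, never from a script. Its argument "targets" is a list of rows, each a list of 3 entries, a list of its own where there are three numbers: the shift along the tool's x, y, z in cm, then the turn, a rotation vector about the tool's x, y, z in degrees, then the finger opening in cm, from 0 to 8.81. In form: [[[tx, ty, tz], [wx, wy, wz], hand], ...]. A call has exactly 10 rows; each row is the pose to reach, as a shift and turn from the pose commanded when the call began, along the tool's axes at that moment; what a row does not reach only later rows make up. A row lasts 1/10 s, in which the tool goes at most 50 mm and 8.59 degrees, less where a joint would pass 70% of its speed; a pose out of reach is approached as far as the arm can. A call with a gripper value outside its range is refused whole. The fingers move at their own pace and stop on an object; the grip force is fixed at half the most. Time passes only in rows, so rows that repeat a pose let the fingers close, or fill a call up. It gives the time, the measured TCP pose, the force and the opening at its end, in the units of the state.
- env.state(): the state, without advancing time (a new reading comes with each control period).
- env.read_camera(name): name is "scene" or "top"; returns a dict with "img" (384x512x3 uint8, blue, green, red), "z_map" (384x512 float32, mm along the optical axis (not along the pixel's ray), 0 where there is no reading), "camera_matrix" (3x3 intrinsics, pixels), "R" (3x3) and "t" (3): a world point X has camera coordinates R X + t. Camera axes: x right, y down, z forward; pixel columns grow to the right and rows downward; lengths in mm; the calibration is good to about 2 mm. A picture is of the moment at which its call begins.
- env.finish_job(): hands the job in, once; it reports no verdict.
Trained networks look in a picture, given as the dict that the camera call returned (one of the last four; its "shot" number tells which), for a name from the list of things; names that differ only in an ending like _2 or _b are one class to them, and where a whole thing is asked for, a point or a joint stands for the part that bears it (a point fixed in the world has none). Each returns a list of dicts, best first, with "score" (0 to 1); they miss things now and then, are a little off and sometimes report something else, mostly with a low value. They report only what shows in the picture. A call takes as long as a camera call.
- env.silhouettes(target, picture): "region" (384x512 bool, what is visible of it) and "box" ([left, top, right, bottom] in pixels, round what is visible of it).
The state is a dict: "time": time; "joint_positions": joint angles; "joint_velocities": joint speeds; "tau": joint torques, N m; "eef_pos": TCP position; "tool_rot": TCP orientation; "ft_force": force on the tool from outside, world axes, zero at the start; "moment": the same for the moment, N m; "finger_gap": finger opening in mm.
Only numpy, scipy, OpenCV 4.12 (cv2) and the standard library are available. Lean on these libraries where they do the work, as an engineer would, in place of code of your own. Each camera call takes 0.05 s, during which the arm holds its last target. There are 200 camera calls.

## Working session

There is one attempt and no reset: what is moved stays moved. The work goes in short steps, Python scripts to look and compute and a tool call to move; the robot and the scene stay as the last step left them, time stands still between calls to the robot, and variables do not carry over. Pictures are saved under pics/ and viewed, about 12 in all and at most 16, crops included, and the job is handed in when it is done.

Besides the shell and the picture viewer there is one more tool, called as name([rows], argument=value, ...), one row to a line, values as JSON. drive_tool: Moves the arm, as the interface text tells. Its arguments: {"type":"object","properties":{"targets":{"type":"array","items":{"type":"array"}}},"required":["targets"]}

```bash
ls; mkdir -p pics
cat > h.py <<'E'
import numpy as np, cv2, json
from bench import env
def cloud(p):
    z=p["z_map"];K=p["camera_matrix"];v,u=np.mgrid[0:384,0:512]
    c=np.stack([(u-K[0,2])/K[0,0]*z,(v-K[1,2])/K[1,1]*z,z],-1)
    w=(c-p["t"])@p["R"]   # R^T (c-t)
    w[z==0]=np.nan
    return w
def proj(p,X):
    c=p["R"]@np.asarray(X,float)+p["t"];q=p["camera_matrix"]@c
    return q[:2]/q[2]
E
python3 - <<'E'
from h import *
s=env.state();print({k:np.round(v,3) for k,v in s.items()},env.tcp_to_grasp)
ims=[]
for n in("scene","top"):
    p=env.read_camera(n);W=cloud(p);ims.append(p["img"].copy())
    cam=-p["R"].T@p["t"];print(n,"cam",cam.round())
    for t in["orn1_mid","packed1_mid","cap","cap_knob","cap_opening","turnbutton","button_peg","pot1","pot2","tape","brush","brushglass","lidtin","drum_floor","button_pivot"]:
        try:r=env.silhouettes(t,p)
        except Exception as e: print(t,e);continue
        for d in r[:5]:
            m=d["region"];w=W[m];w=w[~np.isnan(w[:,0])]
            if len(w)==0: print(t,d["score"],d["box"],"nodepth");continue
            zt=np.percentile(w[:,2],97);tp=w[w[:,2]>zt-6]
            print(t,round(d["score"],2),np.round(d["box"]).tolist(),"med",np.median(w,0).round().tolist(),"ztop",round(zt),"topmean",tp.mean(0).round(1).tolist())
cv2.imwrite("pics/a.png",cv2.resize(ims[0],(800,600)));cv2.imwrite("pics/b.png",cv2.resize(ims[1],(800,600)))
E
```

```text
pics
{'time': np.float64(0.0), 'joint_positions': array([ 1.207,  0.265,  1.605, -0.   ,  1.274, -0.037]), 'joint_velocities': array([ 0.002,  0.   , -0.002,  0.001,  0.   , -0.   ]), 'tau': array([-2.0000e-03, -5.0213e+01, -3.5686e+01,  7.3000e-02,  3.0000e-02,
       -0.0000e+00]), 'eef_pos': array([216.434, 638.595, 237.372]), 'tool_rot': array([ 2.552,  1.83 , -0.003]), 'ft_force': array([0.064, 0.354, 0.364]), 'moment': array([ 0.   ,  0.004, -0.004]), 'finger_gap': np.float64(88.105)} 18.700000000000003
scene cam [1164. -200.  993.]
orn1_mid 0.69 [328.0, 163.0, 348.0, 183.0] med [498.0, 317.0, 36.0] ztop 73 topmean [490.2, 321.6, 72.0]
cap 0.97 [191.0, 183.0, 281.0, 260.0] med [582.0, -65.0, 96.0] ztop 101 topmean [580.0, -55.3, 97.3]
cap_knob 0.73 [194.0, 186.0, 284.0, 258.0] med [580.0, -66.0, 96.0] ztop 101 topmean [580.2, -56.1, 97.3]
cap_knob 0.51 [293.0, 138.0, 307.0, 162.0] med [360.0, 245.0, 42.0] ztop 58 topmean [349.4, 250.5, 55.1]
cap_opening 0.98 [197.0, 182.0, 285.0, 259.0] med [579.0, -65.0, 96.0] ztop 101 topmean [579.7, -55.6, 97.3]
cap_opening 0.27 [128.0, 204.
[... 3844 characters left out ...]
.0, -132.0, 18.0] ztop 25 topmean [350.5, -140.2, 21.4]
brushglass 0.6 [162.0, 119.0, 185.0, 149.0] med [733.0, 329.0, 63.0] ztop 185 topmean [727.2, 321.8, 186.7]
brushglass 0.23 [329.0, 215.0, 351.0, 233.0] med [417.0, -311.0, 37.0] ztop 75 topmean [417.1, -315.0, 74.3]
lidtin 0.59 [135.0, 150.0, 157.0, 168.0] med [649.0, 437.0, 30.0] ztop 36 topmean [650.1, 437.7, 32.3]
lidtin 0.29 [223.0, 146.0, 306.0, 212.0] med [574.0, -44.0, 96.0] ztop 105 topmean [570.7, -26.6, 104.2]
drum_floor 0.92 [222.0, 146.0, 305.0, 212.0] med [575.0, -43.0, 96.0] ztop 105 topmean [572.1, -28.6, 103.6]
button_pivot 0.86 [222.0, 144.0, 304.0, 214.0] med [575.0, -44.0, 96.0] ztop 105 topmean [572.3, -29.2, 103.5]
```

View pics/a.png

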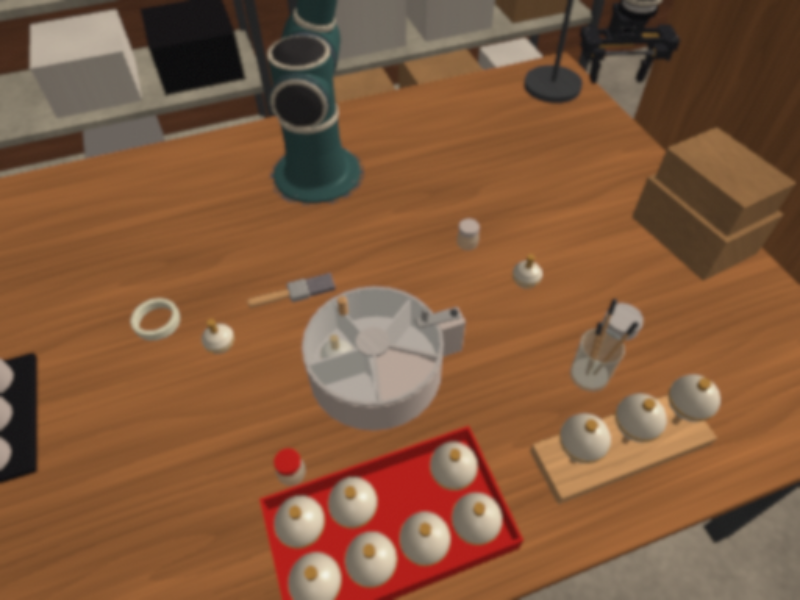

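View pics/b.png

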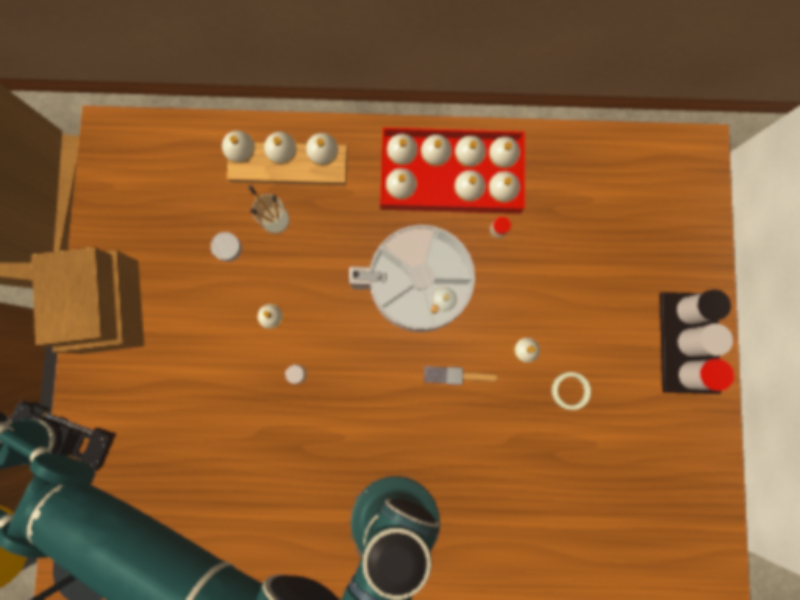

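Two ornaments stand loose on the table, at about (526,272) and (218,336) in the scene picture. One ornament is packed at about (333,345), which is compartment 3. The knob is at (342,305), and the turnbutton's peg is over the cap edge near (425,316). Next I measure from depth without the masks.

```bash
cat >> h.py <<'E'
def blob(W,xy,zlo,zhi,r=35):
    m=(np.hypot(W[...,0]-xy[0],W[...,1]-xy[1])<r)&(W[...,2]>zlo)&(W[...,2]<zhi)
    w=W[m]
    return (len(w),((w.max(0)+w.min(0))/2).round(1).tolist(),w.mean(0).round(1).tolist(),(w.max(0)-w.min(0)).round().tolist()) if len(w) else None
E
python3 - <<'E'
from h import *
for n in("scene","top"):
    p=env.read_camera(n);W=cloud(p);print(n)
    for nm,xy,a,b,r in[("orn",(485,319),62,82,25),("orn body",(485,319),10,35,45),("ornB",(420,-312),62,82,25),("ornB body",(420,-312),10,35,45),("pot",(345,249),50,65,40),("peg",(577,53),120,145,30),("knob",(485,-70),118,145,70),("pill/bar",(577,90),101,112,80),("cap",(565,-55),88,101,150),("table",(450,100),-20,10,50)]:
        print(nm,blob(W,xy,a,b,r))
    m=(np.abs(W[...,2]-95)<7)&(np.hypot(W[...,0]-565,W[...,1]+55)<150)
    pts=W[m][:,:2].astype(np.float32); 
    h=cv2.convexHull(pts)[:,0]; 
    h=h[h[:,1]<50]
    A=np.c_[2*h,np.ones(len(h))];s=np.linalg.lstsq(A,(h**2).sum(1),rcond=None)[0];print("circle",s[:2],np.sqrt(s[2]+s[0]**2+s[1]**2),len(h))
    # blank sector colour
    im=p["img"].astype(int); q=m&(im[...,2]-im[...,0]>25);print("pink",q.sum(),W[q].mean(0) if q.any() else None)
E
```

```text
scene
orn (27, [490.0, 323.3, 69.2], [489.5, 322.5, 70.4], [14.0, 16.0, 13.0])
orn body (136, [491.4, 322.3, 22.9], [502.0, 312.9, 26.2], [54.0, 60.0, 24.0])
ornB (35, [421.9, -310.8, 69.7], [424.0, -310.8, 70.9], [16.0, 16.0, 15.0])
ornB body (159, [424.5, -310.6, 22.8], [438.5, -308.6, 26.4], [58.0, 59.0, 24.0])
pot (106, [348.0, 252.3, 54.6], [349.1, 251.5, 54.4], [44.0, 43.0, 9.0])
peg (34, [579.7, 55.6, 130.3], [581.6, 55.1, 133.1], [16.0, 13.0, 19.0])
knob (46, [506.5, -75.4, 128.8], [508.6, -75.9, 130.9], [18.0, 18.0, 22.0])
pill/bar (170, [581.8, 80.7, 106.7], [583.4, 81.2, 105.3], [25.0, 83.0, 10.0])
cap (4500, [584.4, -37.2, 94.5], [583.3, -53.5, 95.7], [252.0, 264.0, 13.0])
table (376, [449.1, 107.0, 1.3], [443.1, 113.2, -0.1], [96.0, 85.0, 13.0])
circle [584.72377435 -44.78153538] 124.97733160443453 37
pink 363 [570.9419212  -48.86576462  94.23765564]
top
orn (17, [482.6, 317.9, 70.2], [482.5, 317.6, 72.0], [15.0, 16.0, 12.0])
orn body (82, [482.5, 318.9, 23.2], [480.1, 314.4, 28.3], [59.0, 59.0, 24.0])
ornB (17, [417.7, -315.3, 71.1], [418.0, -314.8, 72.2], [12.0, 14.0, 12.0])
ornB body (79, [417.9, -316.1, 23.2], [416.0, -311.2, 28.2], [54.0, 60.0, 24.0])
pot (100, [342.7, 246.6, 56.8], [342.7, 246.2, 55.5], [41.0, 40.0, 12.0])
peg (16, [574.5, 51.2, 133.8], [573.9, 51.2, 136.4], [14.0, 11.0, 20.0])
knob (22, [500.9, -77.9, 130.7], [500.4, -78.8, 134.0], [16.0, 15.0, 18.0])
pill/bar (129, [584.0, 66.7, 106.2], [578.3, 74.8, 104.9], [120.0, 100.0, 10.0])
cap (2903, [581.5, -39.0, 94.5], [571.5, -53.4, 95.6], [248.0, 266.0, 13.0])
table (512, [450.3, 100.4, 0.4], [449.7, 100.2, 0.1], [95.0, 98.0, 19.0])
circle [580.57898505 -49.01848747] 123.9499638982646 45
pink 878 [583.92399754 -54.86811651  95.8995272 ]
```

```bash
cat >> h.py <<'E'
from scipy.spatial.transform import Rotation as Ro
def mv(pts,yaw=90):
    """world TCP points (mm) -> tool shift cm, turn deg; yaw = world angle of tool x, tool down"""
    s=env.state();R=Ro.from_rotvec(s["tool_rot"]).as_matrix()
    a=np.radians(yaw);G=np.array([[np.cos(a),np.sin(a),0],[np.sin(a),-np.cos(a),0],[0,0,-1]])
    print("t",s["time"],"pos",np.round(s["eef_pos"],1),"F",np.round(s["ft_force"],1),"gap",round(float(s["finger_gap"]),1))
    print("turn",np.round(np.degrees(Ro.from_matrix(R.T@G).as_rotvec()),1).tolist())
    for p in np.atleast_2d(pts): print(np.round(R.T@(np.array(p)-s["eef_pos"])/10,2).tolist())
E
python3 -c "
from h import *
mv([(577.5,53.5,190)])"
```

```text
t 1.7 pos [216.7 639.3 238.7] F [0.1 0.1 0.4] gap 88.1
turn [0.0, 0.0, -18.7]
[-43.89, 52.98, 4.87]
```

drive_tool([
  [[-43.9, 53.0, 4.9], [0, 0, -18.7], 4],
  [[-43.9, 53.0, 4.9], [0, 0, -18.7], 4],
  [[-43.9, 53.0, 4.9], [0, 0, -18.7], 4],
  [[-43.9, 53.0, 4.9], [0, 0, -18.7], 4],
  [[-43.9, 53.0, 4.9], [0, 0, -18.7], 4],
  [[-43.9, 53.0, 4.9], [0, 0, -18.7], 4],
  [[-43.9, 53.0, 4.9], [0, 0, -18.7], 4],
  [[-43.9, 53.0, 4.9], [0, 0, -18.7], 4],
  [[-43.9, 53.0, 4.9], [0, 0, -18.7], 4],
  [[-43.9, 53.0, 4.9], [0, 0, -18.7], 4],
])

```text
time: 2.7
eef_pos: [479.2, 212.9, 203.5]
tool_rot: [2.222, 2.221, 0.002]
ft_force: [-0.4, 0.8, -0.5]
finger_gap: 39.9
```

```bash
python3 -c "
from h import *
mv([(577.5,53.5,190)])"
```

```text
t 2.7 pos [479.2 212.9 203.5] F [-0.4  0.8 -0.5] gap 39.9
turn [0.1, -0.0, -0.0]
[-15.93, 9.84, 1.35]
```

drive_tool([
  [[-15.9, 9.8, 1.4], [0, 0, 0], 4],
  [[-15.9, 9.8, 1.4], [0, 0, 0], 4],
  [[-15.9, 9.8, 1.4], [0, 0, 0], 4],
  [[-15.9, 9.8, 1.4], [0, 0, 0], 4],
  [[-15.9, 9.8, 1.4], [0, 0, 0], 4],
  [[-15.9, 9.8, 1.4], [0, 0, 0], 4],
  [[-15.9, 9.8, 1.4], [0, 0, 0], 4],
  [[-15.9, 9.8, 1.4], [0, 0, 0], 4],
  [[-15.9, 9.8, 1.4], [0, 0, 0], 4],
  [[-15.9, 9.8, 1.4], [0, 0, 0], 4],
])

```text
time: 3.7
eef_pos: [575.9, 56.6, 189.4]
tool_rot: [2.22, 2.223, 0.0]
ft_force: [0.3, -0.7, -0.0]
finger_gap: 39.6
```

Run:
```python
from h import *
mv([(577.5,53.5,112)])
s=env.state()
for n in("scene","top"):
    p=env.read_camera(n);W=cloud(p)
    x,y,z=s["eef_pos"]
    # low part of the gripper fingers
    for a,b in((z-6,z+12),(z+12,z+30)): print(n,"fingers",blob(W,(x,y),a,b,70))
    q=proj(p,s["eef_pos"]).astype(int);print(q)
    im=p["img"];c=im[max(q[1]-45,0):q[1]+45,q[0]-50:q[0]+50]
    cv2.imwrite(f"pics/c_{n}.png",cv2.resize(c,None,fx=4,fy=4,interpolation=2))
a,b=[cv2.imread(f"pics/c_{n}.png") for n in("scene","top")]
cv2.imwrite("pics/c.png",np.hstack([a,b]))
```

```text
t 3.7 pos [575.9  56.6 189.4] F [ 0.3 -0.7 -0. ] gap 39.6
turn [0.0, -0.0, 0.1]
[-0.31, 0.15, 7.74]
scene fingers (39, [579.3, 56.8, 195.1], [584.0, 59.5, 195.7], [20.0, 67.0, 13.0])
scene fingers (64, [578.9, 57.6, 209.9], [584.3, 60.8, 210.1], [21.0, 70.0, 17.0])
[272 185]
top fingers None
top fingers None
[240 172]
```

View pics/c.png

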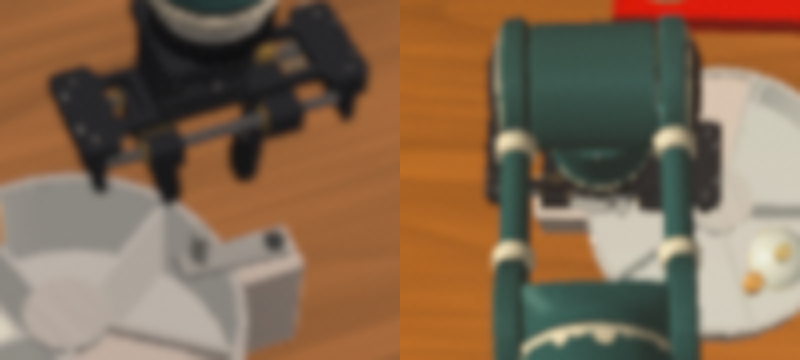

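Scene picture: the fingers straddle the peg line. The scene camera reads about 3 mm too far in +x, so the average of the two cameras is good. Next I descend and grip the peg.

drive_tool([
  [[-0.3, 0.1, 3], [0, 0, 0], 4],
  [[-0.3, 0.1, 6], [0, 0, 0], 4],
  [[-0.3, 0.1, 7.7], [0, 0, 0], 4],
  [[-0.3, 0.1, 7.7], [0, 0, 0], 4],
  [[-0.3, 0.1, 7.7], [0, 0, 0], 0.5],
  [[-0.3, 0.1, 7.7], [0, 0, 0], 0.5],
  [[-0.3, 0.1, 7.7], [0, 0, 0], 0.5],
  [[-0.3, 0.1, 7.7], [0, 0, 0], 0.5],
  [[-0.3, 0.1, 7.7], [0, 0, 0], 0.5],
  [[-0.3, 0.1, 7.7], [0, 0, 0], 0.5],
])

```text
time: 4.8
eef_pos: [578.5, 54.7, 113.9]
tool_rot: [-2.222, -2.22, -0.007]
ft_force: [0.2, 6.6, 2.1]
finger_gap: 12.9
```

Run:
```python
from h import *
s=env.state();e=s["eef_pos"];c=np.array([582.6,-46.9])
# pivot along line from centre at 72deg+yaw, peg at its current pos
for yaw in (21,):
    piv=c+156*np.array([np.cos(np.radians(72+yaw)),np.sin(np.radians(72+yaw))])
    d=e[:2]-piv;print("piv",piv,"peg r",np.hypot(*d),"ang",np.degrees(np.arctan2(d[1],d[0])))
    a0=np.arctan2(d[1],d[0])
    mv([(*(piv+55*np.array([np.cos(a),np.sin(a)])+(e[:2]-piv-55*d/np.hypot(*d))),e[2]) for a in a0-np.radians(np.linspace(10,90,9))])
```

```text
piv [574.43559083 108.88620742] peg r 54.29251305084967 ang -85.7342819319288
t 4.8 pos [578.5  54.7 113.9] F [0.2 6.6 2.1] gap 12.9
turn [0.2, -0.2, -0.1]
[0.01, -0.96, -0.0]
[0.19, -1.9, -0.01]
[0.53, -2.8, -0.01]
[1.02, -3.62, -0.01]
[1.64, -4.35, -0.01]
[2.38, -4.96, -0.01]
[3.22, -5.43, -0.01]
[4.12, -5.74, -0.0]
[5.07, -5.9, -0.0]
```

drive_tool([
  [[0, -1.0, 0], [0, 0, 0], 0.5],
  [[0.2, -1.9, 0], [0, 0, 0], 0.5],
  [[0.5, -2.8, 0], [0, 0, 0], 0.5],
  [[1.0, -3.6, 0], [0, 0, 0], 0.5],
  [[1.6, -4.4, 0], [0, 0, 0], 0.5],
  [[2.4, -5.0, 0], [0, 0, 0], 0.5],
  [[3.2, -5.4, 0], [0, 0, 0], 0.5],
  [[4.1, -5.7, 0], [0, 0, 0], 0.5],
  [[5.1, -5.9, 0], [0, 0, 0], 0.5],
  [[5.1, -5.9, 0], [0, 0, 0], 0.5],
])

```text
time: 5.8
eef_pos: [527.6, 105.6, 114.4]
tool_rot: [2.211, 2.213, 0.027]
ft_force: [24.9, 3.0, -19.1]
finger_gap: 12.7
```

drive_tool([
  [[0, 0, 0], [0, 0, 0], 4],
  [[0, 0, 0], [0, 0, 0], 4],
  [[0, 0, 0], [0, 0, 0], 4],
  [[0, 0, -4], [0, 0, 0], 4],
  [[0, 0, -8], [0, 0, 0], 4],
  [[-4, 0, -8], [0, 0, 0], 4],
  [[-8, 0, -8], [0, 0, 0], 4],
  [[-13, 0, -8], [0, 0, 0], 4],
  [[-16, 0, -8], [0, 0, 0], 4],
  [[-16, 0, -8], [0, 0, 0], 4],
])

```text
time: 6.8
eef_pos: [517.7, -59.6, 192.5]
tool_rot: [2.226, 2.215, -0.001]
ft_force: [-0.1, 1.1, 0.9]
finger_gap: 40.1
```

Run:
```python
from h import *
p=env.read_camera("scene");W=cloud(p)
print("peg",blob(W,(522,106),118,145,40),"knob",blob(W,(506,-75),118,145,25))
mv([(503.7,-76.6,190),(503.7,-76.6,110)])
q=proj(p,(560,0,100)).astype(int)
cv2.imwrite("pics/d.png",cv2.resize(p["img"][q[1]-70:q[1]+70,q[0]-90:q[0]+90],None,fx=4,fy=4,interpolation=2))
```

```text
peg (38, [530.1, 106.3, 129.3], [531.7, 105.7, 131.2], [14.0, 14.0, 22.0]) knob (46, [506.8, -75.0, 128.8], [508.8, -75.4, 131.1], [17.0, 17.0, 20.0])
t 6.85 pos [517.7 -57.9 192.4] F [0.1 0.3 0.8] gap 40.0
turn [-0.0, -0.0, -0.2]
[-1.88, -1.39, 0.24]
[-1.88, -1.39, 8.24]
```

View pics/d.png

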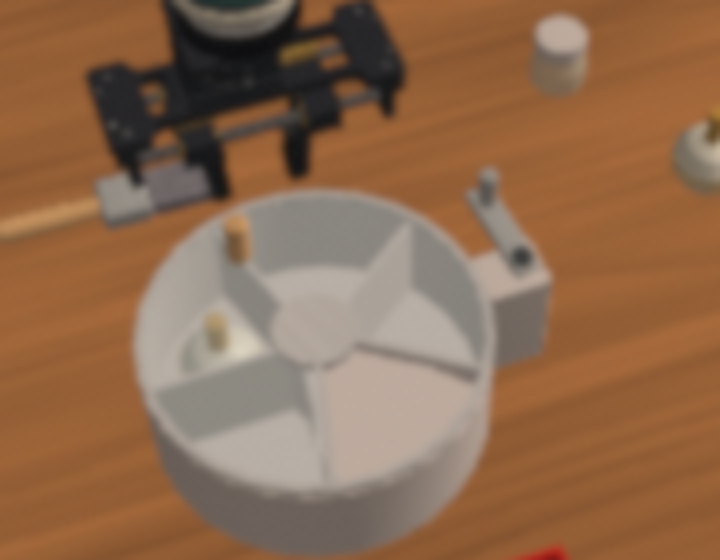

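Run:
```python
from h import *
for n in("scene","top"):
    p=env.read_camera(n);W=cloud(p)
    m=(W[...,2]>101)&(W[...,2]<109)&(W[...,0]>490)&(W[...,0]<620)&(W[...,1]>75)&(W[...,1]<140)
    w=W[m][:,:2].astype(np.float32);r=cv2.minAreaRect(w) if len(w)>5 else None
    print(n,len(w),r)
    if r: print(np.round(cv2.boxPoints(r)),cv2.fitLine(w,cv2.DIST_HUBER,0,.01,.01).ravel())
    print("peg",blob(W,(527,105),118,145,30))
    m=(W[...,2]>88)&(W[...,2]<100)&(W[...,0]>540)&(W[...,0]<630)&(W[...,1]>86)&(W[...,1]<150)
    w=W[m][:,:2].astype(np.float32)
    if len(w)>5: r=cv2.minAreaRect(w);print("pillar",r,np.round(cv2.boxPoints(r)).tolist())
    m=(np.abs(W[...,2]-95)<7)&(np.hypot(W[...,0]-582,W[...,1]+47)<135)
    h=cv2.convexHull(W[m][:,:2].astype(np.float32))[:,0];(cx,cy),R=cv2.minEnclosingCircle(h);print("drum",cx,cy,R)
    # divider lines / blank color edges: pink region by r-b relative
    im=p["img"].astype(float);rb=(im[...,2]-im[...,0])
    c=np.array([584.7,-44.8]) if n=="scene" else np.array([580.6,-49])
    d=W[...,:2]-c;rr=np.hypot(d[...,0],d[...,1]);k=m&(rr>45)&(rr<110);ang=np.degrees(np.arctan2(d[...,1],d[...,0]))
    print([(a,round(float(np.median(rb[k&(abs((ang-a+180)%360-180)<4)])),0)) for a in range(-40,80,6)])
```

```text
scene 136 ((554.5415649414062, 108.15603637695312), (82.73902893066406, 22.257102966308594), 3.227191925048828)
[[513. 117.]
 [514.  95.]
 [596.  99.]
 [595. 122.]] [9.92414594e-01 1.22935876e-01 5.55431763e+02 1.06026894e+02]
peg (38, [530.2, 106.2, 129.1], [531.8, 105.7, 131.3], [15.0, 13.0, 22.0])
pillar ((575.8736572265625, 106.37847137451172), (39.627586364746094, 58.319305419921875), 89.37952423095703) [[547.0, 87.0], [605.0, 86.0], [605.0, 126.0], [547.0, 127.0]]
drum 585.8223876953125 -41.075225830078125 128.41468811035156
[(-40, 17.0), (-34, 18.0), (-28, 17.0), (-22, 17.0), (-16, 18.0), (-10, 24.0), (-4, 32.0), (2, 32.0), (8, 32.0), (14, 32.0), (20, 32.0), (26, 32.0), (32, 32.0), (38, 32.0), (44, 32.0), (50, 19.0), (56, 19.0), (62, 18.0), (68, 18.0), (74, 17.0)]
top 103 ((552.1599731445312, 103.82308959960938), (32.192779541015625, 89.6612319946289), 83.96585845947266)
[[506.  93.]
 [595.  83.]
 [598. 115.]
 [509. 125.]] [9.9900401e-01 4.4620302e-02 5.5234125e+02 1.0410390e+02]
peg (15, [523.8, 101.8, 131.2], [523.4, 101.8, 136.1], [11.0, 13.0, 22.0])
pillar ((570.3991088867188, 103.53707122802734), (57.4042854309082, 33.69211959838867), 2.0961925983428955) [[541.0, 119.0], [542.0, 86.0], [600.0, 88.0], [598.0, 121.0]]
drum 580.9734497070312 -41.52973175048828 129.33804321289062
[(-40, 14.0), (-34, 17.0), (-28, 18.0), (-22, 18.0), (-16, 21.0), (-10, 28.0), (-4, 39.0), (2, 38.0), (8, 39.0), (14, 24.0), (20, 40.0), (26, 40.0), (32, 40.0), (38, 40.0), (44, 40.0), (50, 32.0), (56, 23.0), (62, 20.0), (68, 21.0), (74, 21.0)]
```

The bar now lies along the drum's edge (about 1.52 rad), and the packed ornament is in compartment 3. Next I grip the knob.

drive_tool([
  [[-1.8, -1.4, 3], [0, 0, 0], 4],
  [[-1.8, -1.4, 6], [0, 0, 0], 4],
  [[-1.8, -1.4, 8.2], [0, 0, 0], 4],
  [[-1.8, -1.4, 8.2], [0, 0, 0], 4],
  [[-1.8, -1.4, 8.2], [0, 0, 0], 0.8],
  [[-1.8, -1.4, 8.2], [0, 0, 0], 0.8],
  [[-1.8, -1.4, 8.2], [0, 0, 0], 0.8],
  [[-1.8, -1.4, 8.2], [0, 0, 0], 0.8],
  [[-1.8, -1.4, 8.2], [0, 0, 0], 0.8],
  [[-1.8, -1.4, 8.2], [0, 0, 0], 0.8],
])

```text
time: 7.95
eef_pos: [505.5, -74.4, 111.8]
tool_rot: [2.221, 2.219, 0.003]
ft_force: [0.4, 1.2, 6.2]
finger_gap: 17.1
```

```bash
cat >> h.py <<'E'
C=np.array([582.,-46.]);YAW=18.5
def arc(c,r,a0,a1,n=10,z=None):
    s=env.state();e=s["eef_pos"];A=np.radians(np.linspace(a0,a1,n+1)[1:])
    mv([(c[0]+r*np.cos(a),c[1]+r*np.sin(a),z or e[2]) for a in A])
E
python3 - <<'E'
from h import *
e=env.state()["eef_pos"];d=e[:2]-C;print(np.hypot(*d),np.degrees(np.arctan2(d[1],d[0])))
arc(C,85,np.degrees(np.arctan2(d[1],d[0]))%360,180+YAW+72,9)
E
```

```text
81.56743636076449 -159.61751795764027
t 7.95 pos [505.5 -74.4 111.8] F [0.4 1.2 6.2] gap 17.1
turn [0.2, 0.0, -0.0]
[-1.17, 0.15, 0.0]
[-2.15, 0.77, 0.0]
[-3.04, 1.51, 0.0]
[-3.81, 2.36, 0.01]
[-4.47, 3.31, 0.01]
[-4.99, 4.35, 0.01]
[-5.36, 5.44, 0.02]
[-5.59, 6.57, 0.02]
[-5.65, 7.72, 0.02]
```

drive_tool([
  [[-1.1, 0.1, 0], [0, 0, 0], 0.8],
  [[-2.1, 0.6, 0], [0, 0, 0], 0.8],
  [[-3.0, 1.3, 0], [0, 0, 0], 0.8],
  [[-3.8, 2.2, 0], [0, 0, 0], 0.8],
  [[-4.5, 3.2, 0], [0, 0, 0], 0.8],
  [[-5.0, 4.3, 0], [0, 0, 0], 0.8],
  [[-5.4, 5.4, 0], [0, 0, 0], 0.8],
  [[-5.6, 6.6, 0], [0, 0, 0], 0.8],
  [[-5.7, 7.8, 0], [0, 0, 0], 0.8],
  [[-5.7, 7.9, 0], [0, 0, 0], 0.8],
])

```text
time: 8.95
eef_pos: [585.6, -131.3, 111.9]
tool_rot: [2.221, 2.219, 0.004]
ft_force: [0.8, 1.9, 6.9]
finger_gap: 17.2
```

```bash
cat >> h.py <<'E'
def cap_look(name="scene",save=None):
    """knob angle rel. drum frame and opening: where the cap surface is missing on the ring r=75"""
    p=env.read_camera(name);W=cloud(p);c=np.array([584.7,-44.8]) if name=="scene" else np.array([580.6,-49.])
    m=(W[...,2]>122)&(W[...,2]<142)&(abs(np.hypot(W[...,0]-c[0],W[...,1]-c[1])-85)<14)&(W[...,2]>0)
    w=W[m]
    if len(w):
        k=(w.max(0)+w.min(0))/2;print(name,"knob",k.round(1),"cap deg",round((np.degrees(np.arctan2(k[1]-c[1],k[0]-c[0]))-180-YAW)%360,1),np.ptp(w,axis=0).round())
    # project ring at cap top, see depth
    out=[]
    for a in range(0,360,4):
        X=[c[0]+75*np.cos(np.radians(a+YAW)),c[1]+75*np.sin(np.radians(a+YAW)),96]
        u,v=np.round(proj(p,X)).astype(int);z=W[v,u,2]
        if z<88: out.append(a)
    print("open angles",out)
    if save:
        q=proj(p,(C[0],C[1],100)).astype(int)
        cv2.imwrite(save,cv2.resize(p["img"][max(q[1]-70,0):q[1]+70,q[0]-90:q[0]+90],None,fx=4,fy=4,interpolation=2))
    return p,W
E
python3 - <<'E'
from h import *
p,W=cap_look("scene");cap_look("top")
mv([(582.7,-131,111)])
E
```

```text
scene knob [ 588.6 -129.   131.5] cap deg 74.1 [22. 28. 19.]
open angles [44, 48, 52, 56, 60, 64, 68, 72, 76, 80, 84, 88, 92, 96, 100]
open angles [44, 48, 52, 56, 60, 64, 68, 72, 76, 80, 84, 88, 92, 96, 100]
t 9.05 pos [ 585.1 -131.3  111.8] F [1.1 2.3 5.9] gap 16.7
turn [0.2, -0.0, -0.0]
[0.03, -0.24, 0.08]
```

drive_tool([
  [[0, 0, 0], [0, 0, 0], 4],
  [[0, 0, 0], [0, 0, 0], 4],
  [[0, 0, 0], [0, 0, 0], 4],
  [[0, 0, -4], [0, 0, 0], 4],
  [[-4, -4, -6], [0, 0, 0], 4.5],
  [[-8, -8, -6], [0, 0, 0], 4.5],
  [[-11, -11, -5], [0, 0, 0], 4.5],
  [[-15, -14, -3], [0, 0, 0], 4.5],
  [[-18, -16.5, -1], [0, 0, 0], 4.5],
  [[-18, -16.5, 0], [0, 0, 0], 4.5],
])

```text
time: 10.05
eef_pos: [414.2, -313.4, 108.5]
tool_rot: [-2.225, -2.214, 0.003]
ft_force: [0.3, 1.2, -1.3]
finger_gap: 44.9
```

Run:
```python
from h import *
p,W=cap_look("scene")
print(blob(W,(422,-311),62,82,40), blob(W,(422,-311),10,35,60),"other",blob(W,(487,321),62,82,60))
print("fingers",blob(W,env.state()["eef_pos"][:2],112,135,60))
mv([(420,-312,112),(420,-312,43)])
```

```text
scene knob [ 585.6 -129.8  131.7] cap deg 72.1 [18. 17. 16.]
open angles [44, 48, 52, 56, 60, 64, 68, 72, 76, 80, 84, 88, 92, 96, 100]
(36, [421.3, -311.0, 69.0], [423.8, -310.8, 70.2], [19.0, 15.0, 13.0]) (165, [424.0, -311.1, 23.1], [438.7, -309.6, 26.3], [56.0, 59.0, 24.0]) other (27, [487.7, 324.9, 69.1], [489.5, 322.5, 70.3], [17.0, 16.0, 13.0])
fingers (66, [416.7, -311.7, 123.5], [423.6, -316.3, 123.7], [21.0, 74.0, 23.0])
t 10.1 pos [ 414.1 -311.8  106.5] F [-0.2  0.5 -1.3] gap 45.3
turn [-0.3, -0.2, -0.3]
[-0.02, 0.59, -0.55]
[-0.04, 0.62, 6.35]
```

drive_tool([
  [[0, 0.5, 0], [0, 0, 0], 4.5],
  [[0, 0.5, 2], [0, 0, 0], 4.5],
  [[0, 0.5, 4.5], [0, 0, 0], 4.5],
  [[0, 0.5, 6.4], [0, 0, 0], 4.5],
  [[0, 0.5, 6.4], [0, 0, 0], 4.5],
  [[0, 0.5, 6.4], [0, 0, 0], 0.8],
  [[0, 0.5, 6.4], [0, 0, 0], 0.8],
  [[0, 0.5, 6.4], [0, 0, 0], 0.8],
  [[0, 0.5, 6.4], [0, 0, 0], 0.8],
  [[0, 0.5, 6.4], [0, 0, 0], 0.8],
])

```text
time: 11.1
eef_pos: [423.9, -312.0, 47.3]
tool_rot: [2.221, 2.219, 0.0]
ft_force: [0.3, 0.1, 2.7]
finger_gap: 14.8
```

drive_tool([
  [[0, 0, 0], [0, 0, 0], 0.8],
  [[0, 0, -2], [0, 0, 0], 0.8],
  [[0, 0, -5], [0, 0, 0], 0.8],
  [[0, 0, -9], [0, 0, 0], 0.8],
  [[0, 0, -13], [0, 0, 0], 0.8],
  [[0, 0, -17], [0, 0, 0], 0.8],
  [[0, 0, -17.5], [0, 0, 0], 0.8],
  [[0, 0, -17.5], [0, 0, 0], 0.8],
  [[0, 0, -17.5], [0, 0, 0], 0.8],
  [[0, 0, -17.5], [0, 0, 0], 0.8],
])

```text
time: 12.1
eef_pos: [421.7, -310.3, 218.4]
tool_rot: [-2.219, -2.217, 0.001]
ft_force: [0.5, 0.4, -1.4]
finger_gap: 15.0
```

Run:
```python
from h import *
p=env.read_camera("scene");W=cloud(p);e=env.state()["eef_pos"]
z=e[2]
print("body",blob(W,e[:2],z-45,z-5,60))
t=C+75*np.array([np.cos(np.radians(YAW+72)),np.sin(np.radians(YAW+72))]);print(t)
mv([(*t,215),(*t,52)])
```

```text
body (296, [424.1, -308.6, 193.8], [436.7, -306.4, 199.5], [55.0, 60.0, 39.0])
[581.34550984  28.99714423]
t 12.15 pos [ 421.9 -310.4  218.6] F [-0.   0.9 -1.1] gap 15.0
turn [-0.2, -0.2, -0.0]
[33.94, 15.93, 0.4]
[33.89, 15.99, 16.7]
```

drive_tool([
  [[3.4, 1.6, 0.4], [0, 0, 0], 0.8],
  [[7, 3.2, 0.4], [0, 0, 0], 0.8],
  [[11, 5, 0.4], [0, 0, 0], 0.8],
  [[15, 7, 0.4], [0, 0, 0], 0.8],
  [[19, 9, 0.4], [0, 0, 0], 0.8],
  [[23, 11, 0.4], [0, 0, 0], 0.8],
  [[27, 13, 0.4], [0, 0, 0], 0.8],
  [[31, 15, 0.4], [0, 0, 0], 0.8],
  [[33.9, 16, 0.4], [0, 0, 0], 0.8],
  [[33.9, 16, 0.4], [0, 0, 0], 0.8],
])

```text
time: 13.15
eef_pos: [583.4, 31.2, 215.2]
tool_rot: [-2.215, -2.224, 0.001]
ft_force: [0.0, -1.3, -0.8]
finger_gap: 14.8
```

Run:
```python
from h import *
p,W=cap_look("scene","pics/e.png");e=env.state()["eef_pos"];z=e[2]
print("body",blob(W,e[:2],z-45,z-5,45))
t=C+75*np.array([np.cos(np.radians(YAW+72)),np.sin(np.radians(YAW+72))])
mv([(*t,110),(*t,55)])
```

```text
scene knob [ 585.4 -130.1  131.6] cap deg 72.0 [18. 17. 15.]
open angles [44, 48, 52, 56, 60, 64, 68, 72, 76, 80, 84, 88, 92, 96, 100]
body (281, [584.9, 30.9, 190.7], [596.8, 25.6, 197.4], [54.0, 58.0, 38.0])
t 13.2 pos [582.8  29.3 215.2] F [-0.3 -1.3 -0. ] gap 14.7
turn [-0.2, 0.0, 0.2]
[-0.03, -0.11, 10.52]
[-0.03, -0.09, 16.02]
```

View pics/e.png

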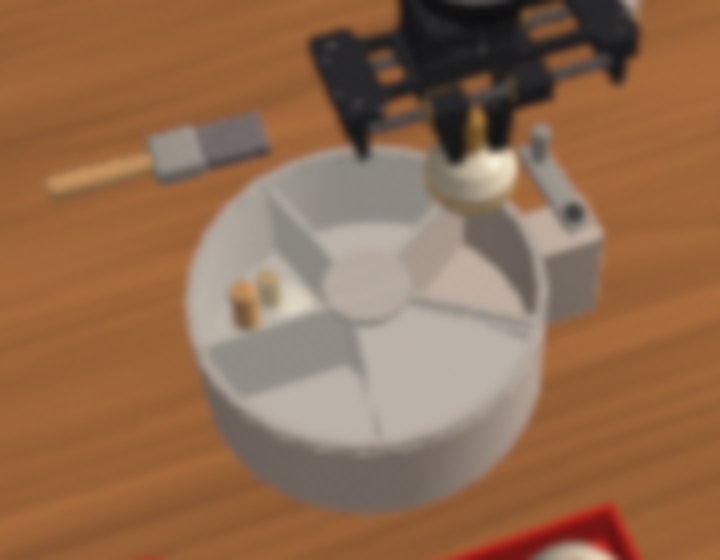

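The opening is over compartment 1, and the ornament hangs above it. Next I lower it.

drive_tool([
  [[0, -0.1, 3], [0, 0, 0], 0.8],
  [[0, -0.1, 6], [0, 0, 0], 0.8],
  [[0, -0.1, 8], [0, 0, 0], 0.8],
  [[0, -0.1, 9.5], [0, 0, 0], 0.8],
  [[0, -0.1, 11], [0, 0, 0], 0.8],
  [[0, -0.1, 12.5], [0, 0, 0], 0.8],
  [[0, -0.1, 14], [0, 0, 0], 0.8],
  [[0, -0.1, 15], [0, 0, 0], 0.8],
  [[0, -0.1, 15.8], [0, 0, 0], 0.8],
  [[0, -0.1, 15.9], [0, 0, 0], 0.8],
])

```text
time: 14.2
eef_pos: [581.5, 27.7, 56.9]
tool_rot: [-2.221, -2.22, 0.002]
ft_force: [-0.8, 0.3, -1.0]
finger_gap: 14.9
```

```bash
python3 -c "
from h import *
mv([(581.3,29,55)])"
```

```text
t 14.2 pos [581.5  27.7  56.9] F [-0.8  0.3 -1. ] gap 14.9
turn [-0.1, 0.0, -0.0]
[0.13, -0.02, 0.19]
```

drive_tool([
  [[0, 0, 0.3], [0, 0, 0], 0.8],
  [[0, 0, 0.3], [0, 0, 0], 0.8],
  [[0, 0, 0.3], [0, 0, 0], 2.8],
  [[0, 0, 0.3], [0, 0, 0], 2.8],
  [[0, 0, 0.3], [0, 0, 0], 2.8],
  [[0, 0, 0.3], [0, 0, 0], 2.8],
  [[0, 0, -2], [0, 0, 0], 2.8],
  [[0, 0, -5], [0, 0, 0], 2.8],
  [[0, 0, -9], [0, 0, 0], 2.8],
  [[0, 0, -13], [0, 0, 0], 2.8],
])

```text
time: 15.2
eef_pos: [581.6, 27.6, 189.1]
tool_rot: [-2.221, -2.22, 0.001]
ft_force: [1.7, 0.8, -0.2]
finger_gap: 28.2
```

drive_tool([
  [[3, -1, -1.5], [0, 0, 0], 4.5],
  [[7, -2, -1.5], [0, 0, 0], 4.5],
  [[11, -4, -1.5], [0, 0, 0], 4.5],
  [[15, -5, -1.5], [0, 0, 0], 4.5],
  [[19, -6.5, -1], [0, 0, 0], 4.5],
  [[23, -8, 0], [0, 0, 0], 4.5],
  [[26, -9, 3], [0, 0, 0], 4.5],
  [[29, -9.5, 6], [0, 0, 0], 4.5],
  [[29, -9.5, 7.5], [0, 0, 0], 4.5],
  [[29, -9.5, 7.5], [0, 0, 0], 4.5],
])

```text
time: 16.2
eef_pos: [485.1, 316.8, 110.3]
tool_rot: [-2.219, -2.222, 0.009]
ft_force: [-0.1, -0.6, -0.3]
finger_gap: 44.9
```

Run:
```python
from h import *
p,W=cap_look("scene","pics/f.png")
print("packed?",blob(W,(584,30),55,88,40))
print(blob(W,(487,322),62,82,70), blob(W,(487,322),10,35,70))
e=env.state()["eef_pos"]
print("fingers",blob(W,e[:2],e[2],e[2]+25,60))
mv([(487,322,120),(487,322,46)])
```

```text
scene knob [ 591.1 -130.1  131.5] cap deg 75.8 [18. 17. 17.]
open angles [48, 52, 56, 60, 64, 68, 72, 76, 80, 84, 88, 92, 96, 100, 104]
packed? (47, [581.6, 27.3, 70.4], [583.6, 27.0, 72.7], [17.0, 15.0, 30.0])
(27, [488.5, 323.9, 69.2], [489.7, 322.5, 70.6], [15.0, 16.0, 14.0]) (133, [493.1, 322.2, 22.6], [502.8, 312.6, 25.7], [52.0, 57.0, 25.0])
fingers (79, [489.3, 317.3, 124.5], [492.3, 319.0, 125.2], [21.0, 78.0, 24.0])
t 16.25 pos [486.5 316.8 112.1] F [0.5 0.6 0.2] gap 45.0
turn [-0.1, 0.1, 0.0]
[0.52, 0.05, -0.8]
[0.53, 0.06, 6.6]
```

View pics/f.png

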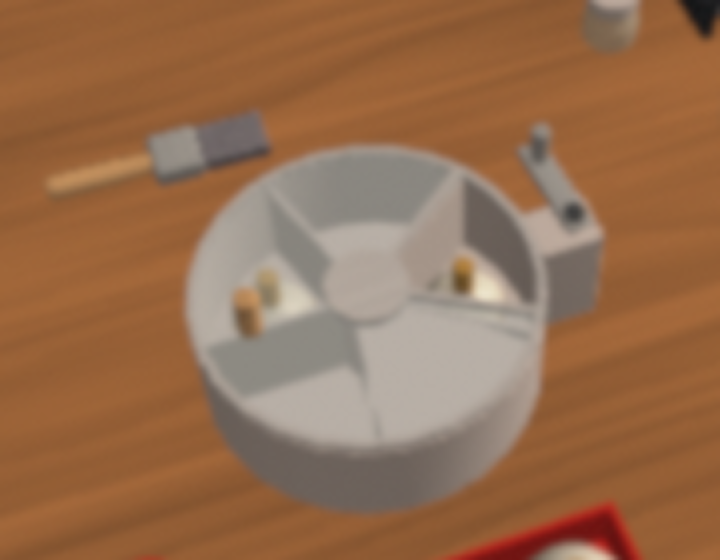

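The first ornament is standing in compartment 1; the cap was nudged by about 4°. Next I turn the cap to compartment 2.

drive_tool([
  [[-2, 0.5, -4], [0, 0, 0], 4],
  [[-6, 2, -7.5], [0, 0, 0], 4],
  [[-11, 3.5, -7.5], [0, 0, 0], 4],
  [[-15.5, 5, -7.5], [0, 0, 0], 4],
  [[-20, 6, -7.5], [0, 0, 0], 4],
  [[-24.5, 7, -7.5], [0, 0, 0], 4],
  [[-29, 8, -7.5], [0, 0, 0], 4],
  [[-34, 9, -7.5], [0, 0, 0], 4],
  [[-38.5, 10, -7.5], [0, 0, 0], 4],
  [[-43, 10.2, -7.5], [0, 0, 0], 4],
])

```text
time: 17.25
eef_pos: [590.3, -116.6, 190.9]
tool_rot: [2.222, 2.215, 0.003]
ft_force: [0.7, 1.4, 0.6]
finger_gap: 39.8
```

Run:
```python
from h import *
mv([(588,-131,190),(588,-131,111)])
```

```text
t 17.25 pos [ 590.3 -116.6  190.9] F [0.7 1.4 0.6] gap 39.8
turn [0.2, 0.1, -0.2]
[-1.44, -0.23, 0.09]
[-1.43, -0.26, 7.99]
```

drive_tool([
  [[-1.5, -0.2, 1], [0, 0, 0], 4],
  [[-1.6, -0.2, 4], [0, 0, 0], 4],
  [[-1.6, -0.2, 7], [0, 0, 0], 4],
  [[-1.6, -0.2, 8], [0, 0, 0], 4],
  [[-1.6, -0.2, 8], [0, 0, 0], 0.8],
  [[-1.6, -0.2, 8], [0, 0, 0], 0.8],
  [[-1.6, -0.2, 8], [0, 0, 0], 0.8],
  [[-1.6, -0.2, 8], [0, 0, 0], 0.8],
  [[-1.6, -0.2, 8], [0, 0, 0], 0.8],
  [[-1.6, -0.2, 8], [0, 0, 0], 0.8],
])

```text
time: 18.25
eef_pos: [588.5, -130.9, 110.2]
tool_rot: [2.217, 2.218, -0.002]
ft_force: [-0.1, -9.1, -2.8]
finger_gap: 17.2
```

Run:
```python
from h import *
cap_look("scene")
arc(C,85,YAW+180+75,180+YAW+144,9)
```

```text
scene knob [ 591.7 -128.4  132.2] cap deg 76.3 [18. 28. 18.]
open angles [48, 52, 56, 60, 64, 68, 72, 76, 80, 84, 88, 92, 96, 100, 104]
t 18.3 pos [ 588.5 -130.9  110.2] F [-0.2 -8.  -3.4] gap 17.0
turn [0.2, 0.3, 0.0]
[0.15, 0.99, 0.0]
[0.44, 2.09, 0.01]
[0.88, 3.14, 0.01]
[1.45, 4.12, 0.01]
[2.15, 5.02, 0.01]
[2.96, 5.81, 0.01]
[3.87, 6.49, 0.0]
[4.87, 7.04, 0.0]
[5.93, 7.46, -0.0]
```

drive_tool([
  [[0.1, 1.0, 0], [0, 0, 0], 0.8],
  [[0.4, 2.1, 0], [0, 0, 0], 0.8],
  [[0.9, 3.1, 0], [0, 0, 0], 0.8],
  [[1.4, 4.1, 0], [0, 0, 0], 0.8],
  [[2.1, 5.0, 0], [0, 0, 0], 0.8],
  [[3.0, 5.8, 0], [0, 0, 0], 0.8],
  [[3.9, 6.5, 0], [0, 0, 0], 0.8],
  [[4.9, 7.0, 0], [0, 0, 0], 0.8],
  [[5.9, 7.5, 0], [0, 0, 0], 0.8],
  [[6.0, 7.5, 0], [0, 0, 0], 0.8],
])

```text
time: 19.3
eef_pos: [665.3, -67.9, 110.2]
tool_rot: [2.217, 2.219, 0.006]
ft_force: [6.5, -2.3, -3.2]
finger_gap: 16.8
```

Run:
```python
from h import *
cap_look("scene");cap_look("top")
mv([(487,322,200)])
```

```text
scene knob [670.9 -61.8 131.5] cap deg 150.3 [16. 38. 19.]
open angles []
open angles [116]
t 19.4 pos [665.2 -68.1 110.2] F [ 7.   0.4 -3.7] gap 17.0
turn [0.4, 0.0, 0.0]
[39.01, -17.74, -9.12]
```

drive_tool([
  [[-0.3, 0, 0], [0, 0, 0], 0.8],
  [[-0.3, 0, 0], [0, 0, 0], 0.8],
  [[-0.3, 0, 0], [0, 0, 0], 4],
  [[-0.3, 0, 0], [0, 0, 0], 4],
  [[-0.3, 0, 0], [0, 0, 0], 4],
  [[-0.3, 0, -4], [0, 0, 0], 4],
  [[0.5, -0.5, -8], [0, 0, 0], 4.5],
  [[4.5, -2, -9], [0, 0, 0], 4.5],
  [[9, -4, -9], [0, 0, 0], 4.5],
  [[13.5, -6, -9], [0, 0, 0], 4.5],
])

```text
time: 20.4
eef_pos: [601.6, 67.5, 199.1]
tool_rot: [2.223, 2.219, 0.001]
ft_force: [0.5, -0.7, 0.3]
finger_gap: 45.0
```

drive_tool([
  [[4, -2, 0], [0, 0, 0], 4.5],
  [[8, -4, 0], [0, 0, 0], 4.5],
  [[12, -6, 0], [0, 0, 0], 4.5],
  [[16, -8, 0], [0, 0, 0], 4.5],
  [[20, -10, 1], [0, 0, 0], 4.5],
  [[23.5, -11.5, 4], [0, 0, 0], 4.5],
  [[25.5, -11.7, 7], [0, 0, 0], 4.5],
  [[25.5, -11.7, 8.5], [0, 0, 0], 4.5],
  [[25.5, -11.7, 8.5], [0, 0, 0], 4.5],
  [[25.5, -11.7, 8.5], [0, 0, 0], 4.5],
])

```text
time: 21.4
eef_pos: [485.6, 320.7, 113.4]
tool_rot: [2.223, 2.22, -0.001]
ft_force: [0.8, 0.2, -0.1]
finger_gap: 45.1
```

Run:
```python
from h import *
p,W=cap_look("scene");cap_look("top")
print(blob(W,(487,322),62,82,70), blob(W,(487,322),10,35,70))
e=env.state()["eef_pos"]
print("fingers",blob(W,e[:2],e[2],e[2]+25,60))
mv([(486.5,322,46)])
```

```text
scene knob [666.3 -70.8 131.2] cap deg 143.8 [18. 16. 17.]
open angles [116, 120, 124, 128, 132, 136, 140, 144, 148, 152, 156, 160, 168, 172]
top knob [661.7 -74.5 132.1] cap deg 144.0 [18. 15. 18.]
open angles [116, 120, 124, 128, 132, 136, 140, 144, 148, 152, 156, 160, 164, 168, 172]
(28, [489.9, 323.5, 69.1], [490.2, 322.0, 70.7], [17.0, 16.0, 14.0]) (131, [490.4, 321.9, 22.6], [502.4, 312.8, 25.8], [56.0, 58.0, 25.0])
fingers (91, [488.0, 321.6, 127.4], [492.2, 322.6, 127.7], [24.0, 75.0, 24.0])
t 21.5 pos [486.8 321.1 114.8] F [ 0.1 -0.6  0.6] gap 44.7
turn [0.1, -0.1, -0.1]
[0.08, -0.05, 6.88]
```

drive_tool([
  [[0.1, 0.1, 2], [0, 0, 0], 4.5],
  [[0.1, 0.1, 4.5], [0, 0, 0], 4.5],
  [[0.1, 0.1, 6.5], [0, 0, 0], 4.5],
  [[0.1, 0.1, 6.9], [0, 0, 0], 4.5],
  [[0.1, 0.1, 6.9], [0, 0, 0], 4.5],
  [[0.1, 0.1, 6.9], [0, 0, 0], 0.8],
  [[0.1, 0.1, 6.9], [0, 0, 0], 0.8],
  [[0.1, 0.1, 6.9], [0, 0, 0], 0.8],
  [[0.1, 0.1, 6.9], [0, 0, 0], 0.8],
  [[0.1, 0.1, 6.9], [0, 0, 0], 0.8],
])

```text
time: 22.5
eef_pos: [486.9, 322.9, 45.0]
tool_rot: [2.221, 2.221, 0.002]
ft_force: [0.4, -0.7, 2.4]
finger_gap: 14.8
```

drive_tool([
  [[0, 0, 0], [0, 0, 0], 0.8],
  [[0, 0, -2], [0, 0, 0], 0.8],
  [[0, 0, -5], [0, 0, 0], 0.8],
  [[0, 0, -9], [0, 0, 0], 0.8],
  [[0, 0, -13], [0, 0, 0], 0.8],
  [[0, 0, -17], [0, 0, 0], 0.8],
  [[0, 0, -17.5], [0, 0, 0], 0.8],
  [[0, 0, -17.5], [0, 0, 0], 0.8],
  [[0, 0, -17.5], [0, 0, 0], 0.8],
  [[0, 0, -17.5], [0, 0, 0], 0.8],
])

```text
time: 23.5
eef_pos: [484.9, 321.8, 216.2]
tool_rot: [-2.221, -2.22, 0.008]
ft_force: [0.0, -0.8, -1.4]
finger_gap: 14.9
```

Run:
```python
from h import *
p=env.read_camera("scene");W=cloud(p);e=env.state()["eef_pos"]
z=e[2]
print("body",blob(W,e[:2],z-55,z-5,60))
a=np.radians(YAW+144);t=C+75*np.array([np.cos(a),np.sin(a)]);print(t)
mv([(*t,215),(*t,55)],140)
```

```text
body (254, [487.5, 320.9, 191.7], [499.5, 312.1, 198.4], [57.0, 58.0, 39.0])
[510.47122869 -23.44706504]
t 23.55 pos [485.  321.9 216.3] F [ 0.1 -1.  -1.4] gap 15.3
turn [-0.3, 0.0, -50.0]
[-34.53, 2.56, 0.21]
[-34.49, 2.63, 16.21]
```

drive_tool([
  [[-4, 0.3, 0.2], [0, 0, 8], 0.8],
  [[-8, 0.6, 0.2], [0, 0, 16], 0.8],
  [[-12, 0.9, 0.2], [0, 0, 24], 0.8],
  [[-16, 1.2, 0.2], [0, 0, 32], 0.8],
  [[-20, 1.5, 0.2], [0, 0, 40], 0.8],
  [[-24, 1.8, 0.2], [0, 0, 48], 0.8],
  [[-28, 2.1, 0.2], [0, 0, 56], 0.8],
  [[-31, 2.4, 0.2], [0, 0, 64], 0.8],
  [[-34, 2.6, 0.2], [0, 0, 72], 0.8],
  [[-34.5, 2.6, 0.2], [0, 0, 80], 0.8],
])

```text
time: 24.55
eef_pos: [511.5, -25.2, 215.6]
tool_rot: [3.13, 0.259, -0.004]
ft_force: [-1.4, 0.5, -1.7]
finger_gap: 15.1
```

Run:
```python
from h import *
a=np.radians(YAW+144);t=C+76*np.array([np.cos(a),np.sin(a)])
mv([(*t,215)],-17.5); print(env.state()["joint_positions"])
```

```text
t 24.55 pos [511.5 -25.2 215.6] F [-1.4  0.5 -1.7] gap 15.1
turn [0.1, 0.1, 27.0]
[-0.16, -0.23, 0.06]
[-9.70729858e-02 -2.79537992e-02  1.97201623e+00 -1.22067391e-03
  1.20008804e+00 -2.61984497e-01]
```

drive_tool([
  [[-0.1, -0.1, 0], [0, 0, 8], 0.8],
  [[-0.2, -0.2, 0], [0, 0, 16], 0.8],
  [[-0.2, -0.2, 0], [0, 0, 24], 0.8],
  [[-0.2, -0.2, 0], [0, 0, 27], 0.8],
  [[-0.2, -0.2, 0], [0, 0, 27], 0.8],
  [[-0.2, -0.2, 2], [0, 0, 27], 0.8],
  [[-0.2, -0.2, 4], [0, 0, 27], 0.8],
  [[-0.2, -0.2, 6], [0, 0, 27], 0.8],
  [[-0.2, -0.2, 6], [0, 0, 27], 0.8],
  [[-0.2, -0.2, 6], [0, 0, 27], 0.8],
])

```text
time: 25.55
eef_pos: [509.3, -20.6, 156.5]
tool_rot: [3.107, -0.464, -0.003]
ft_force: [0.1, -0.9, -0.3]
finger_gap: 15.1
```

Run:
```python
from h import *
a=np.radians(YAW+144);t=C+76*np.array([np.cos(a),np.sin(a)])
p,W=cap_look("scene","pics/g.png")
e=env.state()["eef_pos"];print("body",blob(W,e[:2],e[2]-45,e[2]-5,45))
mv([(*t,110),(*t,53)],-17.5)
```

```text
scene knob [666.3 -70.6 131.3] cap deg 144.0 [17. 16. 18.]
open angles [116, 120, 124, 156, 160, 164, 168, 172]
body (83, [529.9, -22.4, 127.8], [536.4, -24.2, 131.7], [25.0, 47.0, 28.0])
t 25.6 pos [510.1 -20.7 157.5] F [ 1.1  0.  -1.3] gap 14.9
turn [0.0, -0.0, 0.5]
[0.01, 0.25, 4.75]
[0.01, 0.25, 10.45]
```

View pics/g.png

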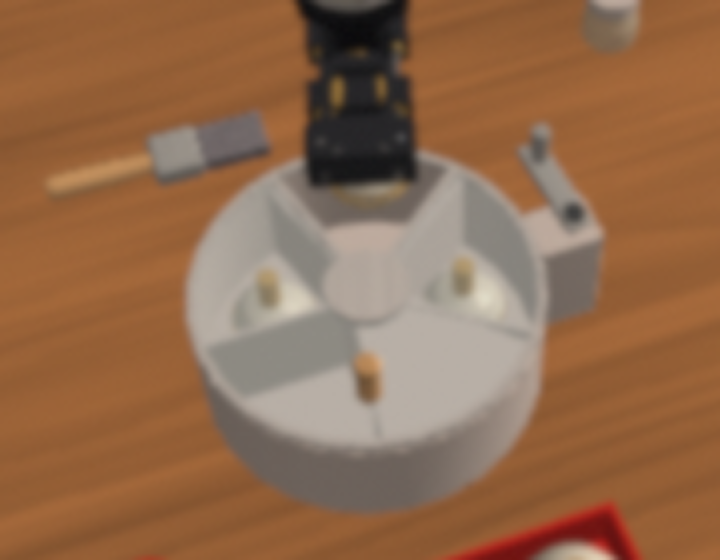

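The opening is over compartment 2, and the ornament is centred above it.

drive_tool([
  [[0, 0.2, 1.5], [0, 0, 0], 0.8],
  [[0, 0.2, 3], [0, 0, 0], 0.8],
  [[0, 0.2, 4.5], [0, 0, 0], 0.8],
  [[0, 0.2, 6], [0, 0, 0], 0.8],
  [[0, 0.2, 7.5], [0, 0, 0], 0.8],
  [[0, 0.2, 9], [0, 0, 0], 0.8],
  [[0, 0.2, 10], [0, 0, 0], 0.8],
  [[0, 0.2, 10.4], [0, 0, 0], 0.8],
  [[0, 0.2, 10.4], [0, 0, 0], 0.8],
  [[0, 0.2, 10.4], [0, 0, 0], 0.8],
])

```text
time: 26.6
eef_pos: [509.9, -22.7, 53.8]
tool_rot: [-3.107, 0.465, -0.002]
ft_force: [0.6, 0.8, -2.0]
finger_gap: 15.2
```

drive_tool([
  [[0, 0, 0.1], [0, 0, 0], 0.8],
  [[0, 0, 0.1], [0, 0, 0], 2.8],
  [[0, 0, 0.1], [0, 0, 0], 2.8],
  [[0, 0, 0.1], [0, 0, 0], 2.8],
  [[0, 0, 0.1], [0, 0, 0], 2.8],
  [[0, 0, -2], [0, 0, 0], 2.8],
  [[0, 0, -5], [0, 0, 0], 2.8],
  [[0, 0, -9], [0, 0, 0], 2.8],
  [[0, 0, -13.5], [0, 0, 0], 2.8],
  [[0, 0, -14], [0, 0, 0], 2.8],
])

```text
time: 27.6
eef_pos: [513.5, -23.0, 200.0]
tool_rot: [-3.106, 0.465, -0.018]
ft_force: [1.8, 0.1, 0.6]
finger_gap: 27.8
```

Run:
```python
from h import *
p,W=cap_look("scene")
print("packed?",blob(W,(513,-22),50,86,30))
mv([(663.5,-72.5,190),(663.5,-72.5,111)],-90)
```

```text
scene knob [667.  -70.9 130.5] cap deg 143.9 [17. 16. 17.]
open angles [116, 120, 124, 128, 132, 136, 140, 144, 148, 152, 156, 160, 164, 168, 172]
packed? (57, [513.8, -20.2, 66.8], [515.6, -20.6, 67.0], [18.0, 22.0, 33.0])
t 27.65 pos [512.4 -22.9 198.1] F [0.9 0.1 0.8] gap 28.0
turn [-0.4, -0.4, 73.0]
[15.89, 0.32, 0.95]
[15.82, 0.34, 8.85]
```

drive_tool([
  [[4, 0.1, 0.5], [0, 0, 0], 4],
  [[8, 0.2, 0.5], [0, 0, 0], 4],
  [[12, 0.3, 0.5], [0, 0, 0], 4],
  [[15.8, 0.3, 1], [0, 0, 0], 4],
  [[15.8, 0.3, 1], [0, 0, 0], 4],
  [[15.8, 0.3, 4], [0, 0, 0], 4],
  [[15.8, 0.3, 7], [0, 0, 0], 4],
  [[15.8, 0.3, 8.8], [0, 0, 0], 4],
  [[15.8, 0.3, 8.8], [0, 0, 0], 4],
  [[15.8, 0.3, 8.8], [0, 0, 0], 4],
])

```text
time: 28.65
eef_pos: [658.2, -71.4, 104.1]
tool_rot: [-3.107, 0.465, 0.004]
ft_force: [0.3, 1.0, -0.4]
finger_gap: 39.9
```

drive_tool([
  [[0, 0, 0], [0, 0, 0], 0.8],
  [[0, 0, 0], [0, 0, 0], 0.8],
  [[0, 0, 0], [0, 0, 0], 0.8],
  [[0, 0, 0], [0, 0, 0], 0.8],
  [[0, 0, 0], [0, 0, 0], 0.8],
  [[0, 0, 0], [0, 0, 0], 0.8],
  [[0, 0, 0], [0, 0, 0], 0.8],
  [[0, 0, 0], [0, 0, 0], 0.8],
  [[0, 0, 0], [0, 0, 0], 0.8],
  [[0, 0, 0], [0, 0, 0], 0.8],
])

```text
time: 29.65
eef_pos: [663.4, -72.7, 107.2]
tool_rot: [3.106, -0.465, 0.014]
ft_force: [7.2, -2.5, -3.8]
finger_gap: 17.1
```

Run:
```python
from h import *
p,W=cap_look("scene")
e=env.state()["eef_pos"][:2]-C;a=np.degrees(np.arctan2(e[1],e[0]))%360;print(np.hypot(*e),a)
arc(C,85,a,a-72,10)
arc(C,85,a-72,180+YAW-0.5,10)
```

```text
open angles []
85.6411953690325 341.8299360318583
t 29.7 pos [663.4 -72.7 107.2] F [ 9.3 -1.6 -4.9] gap 17.0
turn [0.4, -0.4, -107.0]
[-0.15, 1.06, -0.0]
[-0.37, 2.11, -0.01]
[-0.72, 3.12, -0.01]
[-1.2, 4.07, -0.01]
[-1.79, 4.96, -0.02]
[-2.48, 5.77, -0.03]
[-3.28, 6.49, -0.04]
[-4.15, 7.1, -0.04]
[-5.1, 7.59, -0.05]
[-6.1, 7.96, -0.06]
t 29.7 pos [663.4 -72.7 107.2] F [ 9.3 -1.6 -4.9] gap 17.0
turn [0.4, -0.4, -107.0]
[-7.13, 8.21, -0.07]
[-8.19, 8.32, -0.08]
[-9.26, 8.3, -0.09]
[-10.31, 8.15, -0.1]
[-11.34, 7.86, -0.11]
[-12.32, 7.45, -0.12]
[-13.24, 6.92, -0.13]
[-14.09, 6.28, -0.13]
[-14.86, 5.54, -0.14]
[-15.52, 4.71, -0.14]
```

drive_tool([
  [[-0.15, 1.1, 0], [0, 0, 0], 0.8],
  [[-0.4, 2.1, 0], [0, 0, 0], 0.8],
  [[-0.7, 3.1, 0], [0, 0, 0], 0.8],
  [[-1.2, 4.1, 0], [0, 0, 0], 0.8],
  [[-1.8, 5.0, 0], [0, 0, 0], 0.8],
  [[-2.5, 5.8, 0], [0, 0, 0], 0.8],
  [[-3.3, 6.5, 0], [0, 0, 0], 0.8],
  [[-4.2, 7.1, 0], [0, 0, 0], 0.8],
  [[-5.1, 7.6, 0], [0, 0, 0], 0.8],
  [[-6.1, 8.0, 0], [0, 0, 0], 0.8],
])

```text
time: 30.7
eef_pos: [579.3, -132.3, 107.1]
tool_rot: [3.105, -0.465, 0.008]
ft_force: [1.4, -2.1, 0.1]
finger_gap: 17.3
```

Run:
```python
from h import *
e=env.state()["eef_pos"][:2]-C;a=np.degrees(np.arctan2(e[1],e[0]))%360;print(np.hypot(*e),a)
arc(C,85,a,180+YAW-0.5,9)
```

```text
86.38016915727606 268.2180760073996
t 30.7 pos [ 579.3 -132.3  107.1] F [ 1.4 -2.1  0.1] gap 17.3
turn [0.3, -0.1, -107.0]
[-1.17, 0.09, -0.01]
[-2.32, 0.17, -0.01]
[-3.48, 0.08, -0.02]
[-4.61, -0.16, -0.02]
[-5.7, -0.55, -0.03]
[-6.72, -1.09, -0.04]
[-7.66, -1.76, -0.04]
[-8.51, -2.55, -0.05]
[-9.23, -3.45, -0.05]
```

drive_tool([
  [[-1.2, 0.1, 0], [0, 0, 0], 0.8],
  [[-2.3, 0.2, 0], [0, 0, 0], 0.8],
  [[-3.5, 0.1, 0], [0, 0, 0], 0.8],
  [[-4.6, -0.2, 0], [0, 0, 0], 0.8],
  [[-5.7, -0.5, 0], [0, 0, 0], 0.8],
  [[-6.7, -1.1, 0], [0, 0, 0], 0.8],
  [[-7.7, -1.8, 0], [0, 0, 0], 0.8],
  [[-8.5, -2.6, 0], [0, 0, 0], 0.8],
  [[-9.2, -3.4, 0], [0, 0, 0], 0.8],
  [[-9.2, -3.4, 0], [0, 0, 0], 0.8],
])

```text
time: 31.7
eef_pos: [500.5, -70.3, 106.9]
tool_rot: [-3.107, 0.463, -0.005]
ft_force: [-1.1, 0.2, 7.1]
finger_gap: 17.3
```

drive_tool([
  [[0, 0, 0], [0, 0, 0], 4],
  [[0, 0, 0], [0, 0, 0], 4],
  [[0, 0, 0], [0, 0, 0], 4],
  [[0, 0, -4], [0, 0, 0], 4],
  [[0, 0, -8], [0, 0, 0], 4],
  [[0, -4, -8], [0, 0, 0], 4],
  [[0, -8, -8], [0, 0, 0], 4],
  [[0, -12, -8], [0, 0, 0], 4],
  [[0, -16, -8], [0, 0, 0], 4],
  [[0, -16, -8], [0, 0, 0], 4],
])

```text
time: 32.7
eef_pos: [547.4, 85.8, 184.8]
tool_rot: [-3.106, 0.459, 0.0]
ft_force: [0.1, -0.1, -0.2]
finger_gap: 40.1
```

Run:
```python
from h import *
p,W=cap_look("scene","pics/i.png")
mv([(527.5,105.5,190),(527.5,105.5,113)],-17.5)
print("peg",blob(W,(528,105),118,143,30))
```

```text
scene knob [503.5 -67.7 130.7] cap deg 357.3 [19. 17. 16.]
open angles [0, 4, 8, 12, 16, 20, 24, 328, 332, 336, 340, 344, 348, 352, 356]
t 32.75 pos [546.7  83.9 184.6] F [-0.6 -0.3  0.3] gap 40.2
turn [0.0, 0.1, 0.7]
[-2.46, -1.51, -0.54]
[-2.45, -1.52, 7.16]
peg None
```

View pics/i.png

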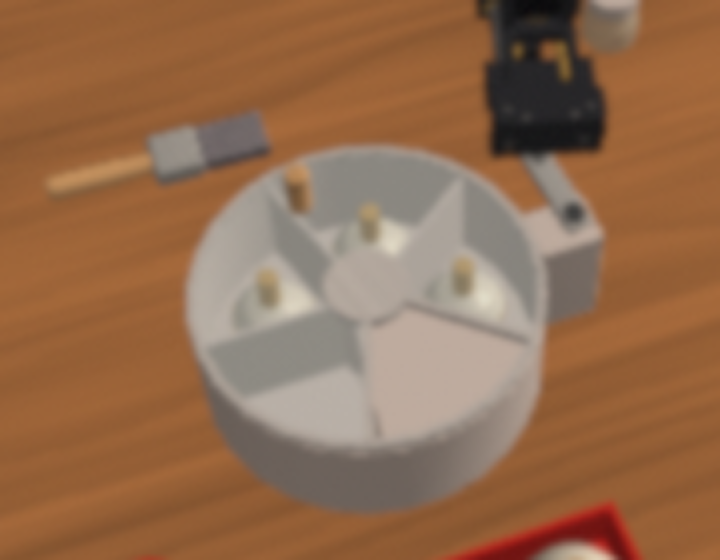

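The three ornaments are seen in compartments 1 to 3, and the opening is over the blank sector. The cap reads about −2.5°, so I nudge it back to 0.

drive_tool([
  [[0, 4, 0], [0, 0, 0], 4],
  [[0.1, 8, 0], [0, 0, 0], 4],
  [[0.2, 12, 0], [0, 0, 0], 4],
  [[0.2, 16, 0], [0, 0, 0], 4],
  [[0.2, 16, 0], [0, 0, 0], 4],
  [[0.2, 16, 3], [0, 0, 0], 4],
  [[0.2, 16, 6], [0, 0, 0], 4],
  [[0.2, 16, 7.3], [0, 0, 0], 4],
  [[0.2, 16, 7.3], [0, 0, 0], 4],
  [[0.2, 16, 7.3], [0, 0, 0], 4],
])

```text
time: 33.75
eef_pos: [501.9, -71.5, 112.6]
tool_rot: [-3.107, 0.465, -0.0]
ft_force: [0.5, -0.7, 0.6]
finger_gap: 40.1
```

drive_tool([
  [[0, 0, 0], [0, 0, 0], 0.8],
  [[0, 0, 0], [0, 0, 0], 0.8],
  [[0, 0, 0], [0, 0, 0], 0.8],
  [[0, 0, 0], [0, 0, 0], 0.8],
  [[0, 0, 0], [0, 0, 0], 0.8],
  [[0, 0, 0], [0, 0, 0], 0.8],
  [[0, 0.1, 0], [0, 0, 0], 0.8],
  [[0, 0.2, 0], [0, 0, 0], 0.8],
  [[0, 0.3, 0], [0, 0, 0], 0.8],
  [[0, 0.4, 0], [0, 0, 0], 0.8],
])

```text
time: 34.75
eef_pos: [502.7, -75.2, 113.2]
tool_rot: [-3.106, 0.465, -0.008]
ft_force: [5.7, 3.8, 2.7]
finger_gap: 17.0
```

drive_tool([
  [[0, 0, 0], [0, 0, 0], 4],
  [[0, 0, 0], [0, 0, 0], 4],
  [[0, 0, 0], [0, 0, 0], 4],
  [[0, 0, -4], [0, 0, 0], 4],
  [[0, 0, -8], [0, 0, 0], 4],
  [[-4, -4, -8], [0, 0, 0], 4],
  [[-8, -8, -8], [0, 0, 0], 4],
  [[-12, -12, -8], [0, 0, 0], 4],
  [[-12, -16, -8], [0, 0, 0], 4],
  [[-12, -16, -8], [0, 0, 0], 4],
])

```text
time: 35.75
eef_pos: [431.3, 116.7, 192.0]
tool_rot: [-3.107, 0.457, 0.001]
ft_force: [0.1, -0.5, -0.0]
finger_gap: 40.1
```

Run:
```python
from h import *
p,W=cap_look("scene"); cap_look("top")
print("peg",blob(W,(528,105),118,143,30))
mv([(527,105.5,190),(527,105.5,113)],-17.5)
```

```text
scene knob [505.9 -74.4 131. ] cap deg 2.1 [18. 17. 17.]
open angles [0, 4, 8, 12, 16, 20, 24, 28, 332, 336, 340, 344, 348, 352, 356]
top knob [500.4 -77.9 133.4] cap deg 1.3 [16. 15. 14.]
open angles [0, 4, 8, 12, 16, 20, 24, 32, 332, 340, 344, 352, 356]
peg (34, [530.1, 106.5, 130.0], [531.6, 105.8, 132.8], [15.0, 13.0, 18.0])
t 35.85 pos [432.  113.7 191.8] F [0.8 0.4 0.1] gap 39.9
turn [0.1, 0.0, 0.7]
[9.33, -1.96, 0.17]
[9.33, -1.97, 7.87]
```

drive_tool([
  [[3, -1, 0], [0, 0, 0], 4],
  [[7, -2, 0], [0, 0, 0], 4],
  [[9.3, -2, 0], [0, 0, 0], 4],
  [[9.3, -2, 0.5], [0, 0, 0], 4],
  [[9.3, -2, 3], [0, 0, 0], 4],
  [[9.3, -2, 6], [0, 0, 0], 4],
  [[9.3, -2, 7.8], [0, 0, 0], 4],
  [[9.3, -2, 7.8], [0, 0, 0], 4],
  [[9.3, -2, 7.8], [0, 0, 0], 4],
  [[9.3, -2, 7.8], [0, 0, 0], 0.5],
])

```text
time: 36.85
eef_pos: [528.0, 104.3, 115.4]
tool_rot: [-3.106, 0.466, -0.003]
ft_force: [0.1, 0.3, -0.5]
finger_gap: 34.2
```

drive_tool([
  [[0, 0, 0], [0, 0, 0], 0.5],
  [[0, 0, 0], [0, 0, 0], 0.5],
  [[0, 0, 0], [0, 0, 0], 0.5],
  [[0, 0, 0], [0, 0, 0], 0.5],
  [[0, 0, 0], [0, 0, 0], 0.5],
  [[0, 0, 0], [0, 0, 0], 0.5],
  [[0, 0, 0], [0, 0, 0], 0.5],
  [[0, 0, 0], [0, 0, 0], 0.5],
  [[0, 0, 0], [0, 0, 0], 0.5],
  [[0, 0, 0], [0, 0, 0], 0.5],
])

```text
time: 37.85
eef_pos: [527.3, 104.8, 115.1]
tool_rot: [-3.107, 0.465, 0.0]
ft_force: [-2.8, -1.4, 6.5]
finger_gap: 12.9
```

Run:
```python
from h import *
P=C+156*np.array([np.cos(np.radians(YAW+72)),np.sin(np.radians(YAW+72))])
e=env.state()["eef_pos"][:2];d=e-P;a=np.degrees(np.arctan2(d[1],d[0]))%360;print(P,np.hypot(*d),a)
arc(P,55,a,252+YAW,9)
```

```text
[580.63866046 109.99406   ] 53.604734584893464 185.56221039217542
t 37.85 pos [527.3 104.8 115.1] F [-2.8 -1.4  6.5] gap 12.9
turn [-0.0, 0.0, -107.0]
[0.29, 0.86, -0.0]
[0.83, 1.58, -0.0]
[1.48, 2.21, -0.0]
[2.23, 2.72, -0.0]
[3.05, 3.1, -0.0]
[3.92, 3.34, -0.0]
[4.82, 3.44, -0.0]
[5.72, 3.39, -0.0]
[6.6, 3.19, -0.0]
```

drive_tool([
  [[0.2, 0.9, 0], [0, 0, 0], 0.5],
  [[0.7, 1.6, 0], [0, 0, 0], 0.5],
  [[1.4, 2.2, 0], [0, 0, 0], 0.5],
  [[2.2, 2.7, 0], [0, 0, 0], 0.5],
  [[3.0, 3.1, 0], [0, 0, 0], 0.5],
  [[3.9, 3.3, 0], [0, 0, 0], 0.5],
  [[4.8, 3.4, 0], [0, 0, 0], 0.5],
  [[5.7, 3.4, 0], [0, 0, 0], 0.5],
  [[6.6, 3.2, 0], [0, 0, 0], 0.5],
  [[6.65, 3.2, 0], [0, 0, 0], 0.5],
])

```text
time: 38.85
eef_pos: [583.2, 55.6, 115.0]
tool_rot: [-3.104, 0.466, -0.001]
ft_force: [0.8, 7.7, 5.3]
finger_gap: 12.9
```

drive_tool([
  [[0, 0, 0], [0, 0, 0], 3],
  [[0, 0, 0], [0, 0, 0], 3],
  [[0, 0, 0], [0, 0, 0], 3],
  [[0, 0, -4], [0, 0, 0], 3],
  [[0, 0, -8], [0, 0, 0], 3],
  [[-4, -4, -8], [0, 0, 0], 4],
  [[-8, -8, -8], [0, 0, 0], 4],
  [[-11, -12, -8], [0, 0, 0], 4],
  [[-11, -16, -8], [0, 0, 0], 4],
  [[-11, -18, -8], [0, 0, 0], 4],
])

```text
time: 39.85
eef_pos: [528.1, 261.9, 194.0]
tool_rot: [-3.107, 0.46, 0.0]
ft_force: [0.2, 0.2, -0.1]
finger_gap: 39.7
```

Run:
```python
from h import *
cap_look("top")
p,W=cap_look("scene","pics/j.png")
print("peg",blob(W,(584,55),118,143,30))
m=(W[...,2]>101.5)&(W[...,2]<109)&(abs(W[...,0]-584)<40)&(W[...,1]>20)&(W[...,1]<140)
r=cv2.minAreaRect(W[m][:,:2].astype(np.float32));print(r,cv2.boxPoints(r).round(1).tolist())
mv([(500,250,250)],-17.5)
```

```text
top knob [538.5 -17.7 132.1] cap deg 304.9 [ 92. 135.  19.]
open angles [4, 8, 12, 20, 24, 28, 332, 336, 340, 344, 348]
scene knob [545.5 -14.5 130.6] cap deg 303.8 [ 96. 137.  16.]
open angles [0, 4, 8, 12, 16, 24, 28, 332, 336, 340, 344, 348, 352, 356]
peg (36, [585.5, 56.6, 130.0], [587.7, 55.5, 132.1], [16.0, 13.0, 22.0])
((585.134521484375, 80.13560485839844), (24.557851791381836, 82.80316162109375), 2.0459675788879395) [[571.4000244140625, 121.0999984741211], [574.2999877929688, 38.29999923706055], [598.9000244140625, 39.20000076293945], [595.9000244140625, 121.9000015258789]]
t 39.95 pos [529.4 260.9 193.9] F [-1.5  0.1 -0.3] gap 40.2
turn [0.0, -0.0, 0.7]
[-2.49, 1.89, -5.61]
```

View pics/j.png

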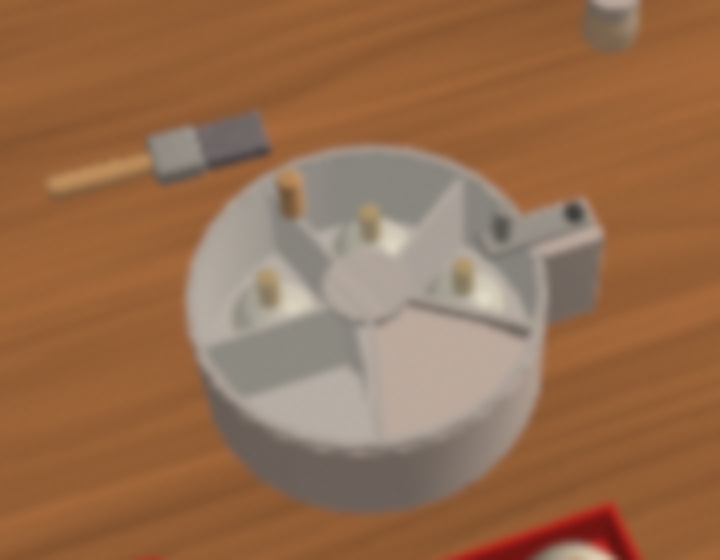

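Run:
```python
from h import *
for n in("scene","top"):
    p=env.read_camera(n);W=cloud(p);c=np.array([584.7,-44.8]) if n=="scene" else np.array([580.6,-49.])
    b=blob(W,(503,-75),120,142,30);k=b[1];print(n,b,"cap",(np.degrees(np.arctan2(k[1]-c[1],k[0]-c[0]))-180-YAW)%360)
    for o in((584,30),(513,-22),(540,-105)): print(blob(W,o,50,86,30))
print(env.finish_job())
```

```text
scene (46, [505.0, -74.4, 130.3], [508.2, -74.7, 132.1], [18.0, 17.0, 19.0]) cap 1.8746302244058484
None
None
None
top (22, [500.6, -78.0, 130.2], [499.7, -78.4, 134.1], [17.0, 14.0, 18.0]) cap 1.4255806581843444
None
None
(1, [542.0, -88.2, 85.5], [542.0, -88.2, 85.5], [0.0, 0.0, 0.0])
the job is handed in; nothing more can be done
None
```

The job is done and handed in at about 40 s of simulated time. I found two loose ornaments on the table and packed both; no sign of a third.

1. **Turnbutton cleared:** I swung it by its peg along the drum's edge, to about 1.52 rad, before touching the cap.
2. **Ornaments packed:** I turned the cap by its knob to compartments 1 and 2 and lowered one ornament into each. The one already in compartment 3 stayed, and compartment 4 is empty.
3. **Cap shut:** I turned the cap back so its opening is over the blank sector. The first try went about 2.5° too far, so I corrected it.
4. **Turnbutton secured:** I swung it back over the cap's edge and moved the arm clear.

**Last checks:**
- **Ornaments:** The last picture shows upright stems in compartments 1, 2 and 3. The final depth check could not confirm this, because the cameras read the clear cap instead of what is under it.
- **Cap:** The two cameras put it at about +1.4° to +1.9° from shut. My estimate of the drum's angle is good to about 1°.
- **Turnbutton:** It points within about 2° of the drum's centre.
- **Disagreements:** The two cameras differed from each other by about 6 mm, so I corrected positions against the gripper. The cap was also nudged about 4° while I released the first ornament, before I turned it on to compartment 2.
- **Bystanders:** I did not touch the paint pots, tape, brushes, glass or tin, but I did not re-measure them at the end.

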